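# Index the decorating wheel and hold its brake

### The job

Turn the round knob until the pointer on the rim of the decorating wheel lines up with the upright index fin; the pot on the wheel has wet glaze, so do not touch the wheel or pot, and leave the index and the bowl, jar and wooden rib where they are. Then press the brake lever's round pad down with the fingertips until the lever is level (half of its travel, not right down) so that the wheel stays put for the painter. Finish while still holding the lever level against its spring, with the pointer still lined up: the program ends holding, without letting go.

Things in the scene. Friction and masses are not known exactly. Their poses are not given: they have to be found in the camera images.
- stand: Fixed grey base plate of the turntable, 370 x 420 x 18 mm. Origin on the wheel's vertical axis at table height, z up, +x roughly away from the robot (yaw within 0.3 rad). Plate: x -190 to +180, y -210 to +210 mm. Knob axis at x -120, y +160 mm (left). Brake lever pivot at x 0, y -165, z 85 mm (right), its arm pointing to -x, to the robot. Pointer and index fin: far side of the wheel.
- turntable: Round blue wheel, radius 110 mm, 16 mm thick, top 104 mm above the table, with a fixed white tapered pot in its middle (radius 64 mm at the foot, top 204 mm above the table) and a flat steel pointer on its rim. Origin: centre of the wheel's underside, z up. The knob turns it in the same direction, a quarter as far (4 rad of knob give 1 rad of wheel). Do not touch it.
- pointer_tip (a point): Tip of the flat steel pointer (tip 8 mm wide, 5 mm thick) that sticks out of the wheel's rim, 138 mm from the wheel's axis and 109 mm above the table.
- mark (a point): Inner top edge of the upright aluminium index fin (8 mm wide, 26 mm long), 142 mm from the wheel's axis, 111 mm above the table. x points outwards along the fin, z up: lined up when the pointer tip's y in this frame is zero (tip 4 mm short of the fin). Stiffly clamped, each time at another bearing, clockwise (seen from above) of the pointer's start by 0.2 to 0.6 rad of wheel.
- knob_grip (a point): On the knob's vertical axis, 86 mm above the table: a good height for the middle of the finger pads. The knob is round, ribbed black plastic, 40 mm in diameter, from 64 to 100 mm above the table, on a dark 48 mm post whose top is at 60 mm. Free space all round for the fingers.
- knob (a joint): Angle of the knob in rad, 0 at the start, grows clockwise seen from above (turning the pointer clockwise, towards the fin); stops at -0.2 and 4.0; turns with light friction of about 0.1 N m and stays where it is left.
- brake_pad (a point): Round black rubber pad, 38 mm in diameter, 14 mm thick, at the end of the steel brake lever, 130 mm from its pivot. This point: centre of its top face. Its height above the table: 120 mm with the lever up, 97 mm with it level, 74 mm right down. The centre shifts up to 5 mm sideways as the lever moves.
- brake (a joint): Brake lever angle in rad: 0 is up at rest (pad end tilted up 0.18 rad), 0.18 is level, 0.36 is right down at its stop. A spring pushes it up: about 2 N at the pad to start moving it, 8 N at level, 14 N at the stop; it springs back up when let go.
- bowl: Bystander: small white bowl, 96 mm across, 45 mm high, left of the stand. Origin at the middle of its underside.
- glaze_jar: Bystander: closed jar, 64 mm across, 85 mm high, right of the stand. Origin at the middle of its underside.
- rib: Bystander: flat wooden rib, 100 x 55 x 12 mm, lying between the stand and the robot. Origin at the middle of its underside.

How it is judged:
On the way, in this order (a step that is already met when the one before it is completed fails the run):
1. the pointer is lined up with the index fin, with the brake still up (y of pointer_tip in the frame of mark between -0.005 and 0.005 m and value of joint brake below 0.06 rad), for 0.3 s.
2. the fingertips hold the brake lever level with the pointer lined up (y of pointer_tip in the frame of mark between -0.005 and 0.005 m and value of joint brake between 0.13 and 0.23 rad and contact force between the fingers and brake above 4 N), for 0.5 s.
At the end, for the whole second after the job is handed in: The pointer tip is within 5 mm sideways of the index fin's centre line, and the fingertips alone are holding the brake lever still and level, 0.13 to 0.23 rad on its joint, with more than 4 N on the pad, through the last second (all of step 2 and velocity of joint brake between -0.05 and 0.05 rad/s and contact force between brake and bowl below 0.2 N and contact force between brake and glaze_jar below 0.2 N and contact force between brake and rib below 0.2 N); the arm keeps its last pose, push and grip.
It fails at once if the wheel or the pot is touched by the arm or fingers (over 1 N) (contact force between any of the arm, the fingers and turntable above 1 N).
It fails at once if the index fin is moved more than 4 mm (distance of mark from where it was at the start of the episode above 0.004 m).
It fails at once if the bowl is moved more than 30 mm or tipped (distance of bowl from where it was at the start of the episode above 0.03 m or angle between bowl's own z axis and vertical above 0.4 rad).
It fails at once if the jar is moved more than 30 mm or tipped (distance of glaze_jar from where it was at the start of the episode above 0.03 m or angle between glaze_jar's own z axis and vertical above 0.4 rad).
It fails at once if the rib is moved more than 30 mm or tipped (distance of rib from where it was at the start of the episode above 0.03 m or angle between rib's own z axis and vertical above 0.4 rad).
It also fails if it takes over 58 s, if anything falls off the work surface, if the arm or the gripper's body presses on something with over 40 N, if the wrist force passes 120 N, or if a joint passes its speed limit or range.

### The arm

A 6-joint arm with a two-finger parallel gripper is mounted at the origin on the work surface. World frame = base frame: x ahead of the robot, y to its left, z up, the work surface at z = 0. Lengths are in m, angles in rad, forces in N, time in s.
With the tool pointing down it reaches from about 0.3 to 0.775 m from the base axis. Payload 14.6 kg.
Tool frame: the origin (TCP) lies at the very end of the fingers, on their centre line; the grasp point (between the pads) lies 19 mm behind it; z points along the fingers, y is the line along which they close (so a half turn about z gives the same grasp; the last joint's range is limited). The gripper opens to 94 mm and grips with 3 to 60 N. Pads are 16 mm wide; open, the fingers measure 119 mm over their backs; the gripper's body (75 mm by 177 mm) begins 78 mm behind the grasp point.
Start: joints at [1.119, 0.3, 1.521, -0, 1.321, -0.067], TCP at [0.206, 0.51, 0.205] pointing down, gripper open.
Joint ranges: [-3.03, 3.03], [-0.79, 2.21], [0.23, 2.52], [-1.04, 4.18], [0, 3.07], [-2.55, 2.55]. Speed limits (rad/s): [2.22, 2.22, 2.57, 3.14, 3.14, 3.14].

### API

Orientations are given as [roll, pitch, yaw] about the fixed x, y, z axes, in that order (R = Rz(yaw) Ry(pitch) Rx(roll)).
In Python, from station import ctrl, cams gives the robot as it stands. The module is installed in compiled form; this text tells all that it offers.
- The arm moves only by the tool arm_command, never from a script. Its argument "plan" is a list that holds one entry, the list of rows, each a list of 7 numbers: the shift along the tool's x, y, z in mm, then the turn, a rotation vector about the tool's x, y, z in rad, then the closure, from -1 (fully open) to 1 (shut). A call has 1 to 12 rows; each row is the pose to reach, as a shift and turn from the pose commanded when the call began, along the tool's axes at that moment; what a row does not reach only later rows make up. A row lasts 1/10 s, in which the tool goes at most 50 mm and 8.59 degrees, less where a joint would pass 70% of its speed; a pose out of reach is approached as far as the arm can. A call with a gripper value outside its range is refused whole. The fingers move at their own pace and stop on an object; "squeeze" is the grip in N (left out, the last holds). Time passes only in rows, so rows that repeat a pose let the fingers close. It gives the time, the measured TCP pose, the force, the opening and the grip force at its end, in the units of the state.
- ctrl.get_obs(): the state, without advancing time (a new reading comes with each control period).
- cams.camera(name): name is "scene" or "top" or "wrist"; returns (picture, depth): 384x512x3 uint8, blue, green, red; 384x512 float32, m along the optical axis (not along the pixel's ray), 0 where there is no reading.
- cams.camera_info(name): a dict with "fx", "fy", "cx", "cy" (pixels), "dist_coeffs" ([k1, k2, p1, p2, k3] as OpenCV has them; the pictures are not rectified), "world_to_cam" (4x4, takes a point from world to camera coordinates). Camera axes: x right, y down, z forward; pixel columns grow to the right and rows downward; lengths in m; the calibration is good to about 2 mm. A picture is of the moment at which its call begins: read the wrist's pose just before it. camera_info takes no time and is no camera call; for the wrist camera it gives the pose at the moment of the call.
- ctrl.hand_in(): hands the job in; it is judged then, once.
The state is a dict: "time_s": time; "qpos": joint angles; "joint_vel": joint speeds; "tau": joint torques, N m; "ee_pos": TCP position; "eef_rot": TCP orientation; "force": force on the tool from outside, world axes, zero at the start; "moment": the same for the moment, N m; "grip_width": finger opening in m; "grip_force": force on a finger pad.
Only numpy, scipy, OpenCV 4.12 (cv2) and the standard library are available. Lean on these libraries where they do the work, as an engineer would, in place of code of your own. Each camera call takes 0.05 s, during which the arm holds its last target. There are 200 camera calls.

## Working session

There is one attempt and no reset: what is moved stays moved. The work goes in short steps, Python scripts to look and compute and a tool call to move; the robot and the scene stay as the last step left them, time stands still between calls to the robot, and variables do not carry over. Pictures are saved under pics/ and viewed, at most 10 in all, crops included, and the job is handed in when it is done.

Besides the shell and the picture viewer there is one more tool, called by a JSON object that holds its "op" and its "data", one argument or row to a line. arm_command: Moves the arm, as the interface text tells. Its arguments: {"type":"object","properties":{"plan":{"type":"array"},"squeeze":{"type":"number"}},"required":["plan"]}

```bash
mkdir -p pics; cat > h.py <<'E'
import numpy as np, cv2
from station import ctrl, cams
def cam(n):
    i=cams.camera_info(n); p,d=cams.camera(n)
    K=np.array([[i['fx'],0,i['cx']],[0,i['fy'],i['cy']],[0,0,1]])
    return p,d,K,np.array(i['dist_coeffs']),np.array(i['world_to_cam'])
def ray(px,K,D,T):
    u=cv2.undistortPoints(np.array(px,float).reshape(-1,1,2),K,D).reshape(-1,2)
    R=T[:3,:3]; c=-R.T@T[:3,3]
    return c,np.c_[u,np.ones(len(u))]@R
def onz(px,z,K,D,T):
    c,d=ray(px,K,D,T); return c+d*((z-c[2])/d[:,2])[:,None]
def cloud(dep,K,D,T):
    v,u=np.mgrid[:dep.shape[0],:dep.shape[1]]
    c,d=ray(np.stack([u,v],-1).reshape(-1,2),K,D,T)
    return (c+d*dep.reshape(-1,1)).reshape(*dep.shape,3)
def proj(P,K,D,T):
    return cv2.projectPoints(np.array(P,float).reshape(-1,1,3),cv2.Rodrigues(T[:3,:3])[0],T[:3,3],K,D)[0].reshape(-1,2)
E
python3 - <<'E'
from h import *
print(ctrl.get_obs())
a=[]
for n in('top','scene'):
    p,d,K,D,T=cam(n); np.savez(f'/tmp/{n}.npz',p=p,d=d,K=K,D=D,T=T); cv2.imwrite(f'pics/{n}.png',cv2.resize(p,(800,600)))
    print(n,-T[:3,:3].T@T[:3,3],T[2,:3],K[0,0])
E
```

```text
{'time_s': 0.0, 'qpos': array([ 1.11942848e+00,  3.00484679e-01,  1.52156814e+00, -3.26277733e-05,
        1.32069579e+00, -6.65687770e-02]), 'joint_vel': array([-3.82973372e-04,  3.25611150e-04, -2.13949318e-03,  2.10932874e-05,
        2.61693866e-03,  7.56417269e-04]), 'tau': array([-9.46175969e-04, -5.31806016e+01, -3.52728403e+01,  7.07883085e-02,
        2.44182476e-02, -7.90000445e-05]), 'ee_pos': array([0.20633733, 0.50955064, 0.20488436]), 'eef_rot': array([-3.14043716e+00, -4.53601517e-05,  2.75680165e+00]), 'force': array([-0.45340252,  0.27303415,  0.60754995]), 'moment': array([0.02521279, 0.03526424, 0.0203368 ]), 'grip_force': 0.0, 'grip_width': 0.09393681024760957}
top [0.4364555  0.0222734  1.22236861] [ 0.12232234 -0.01198901 -0.99241801] 408.10928228572357
scene [ 1.39087106 -0.16615401  0.84486531] [-0.73418721  0.15872279 -0.66013348] 454.95512585729966
```

View pics/top.png

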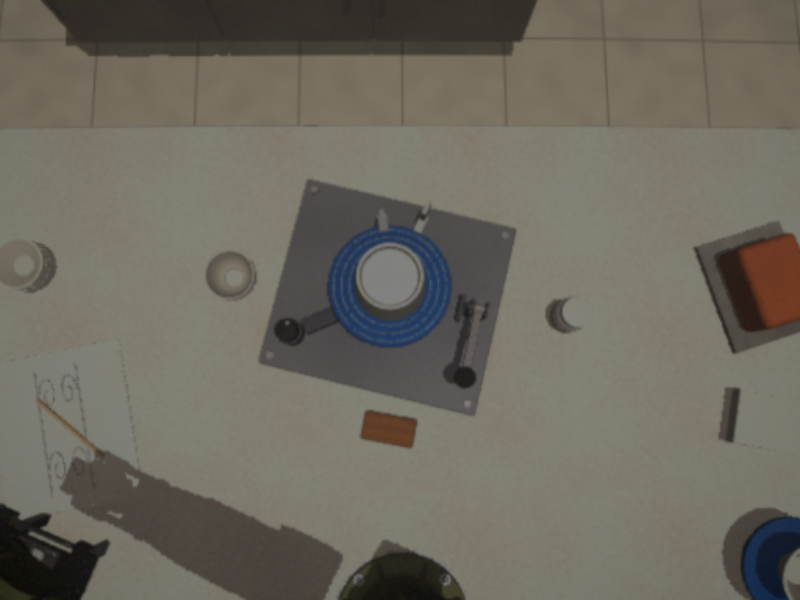

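View pics/scene.png

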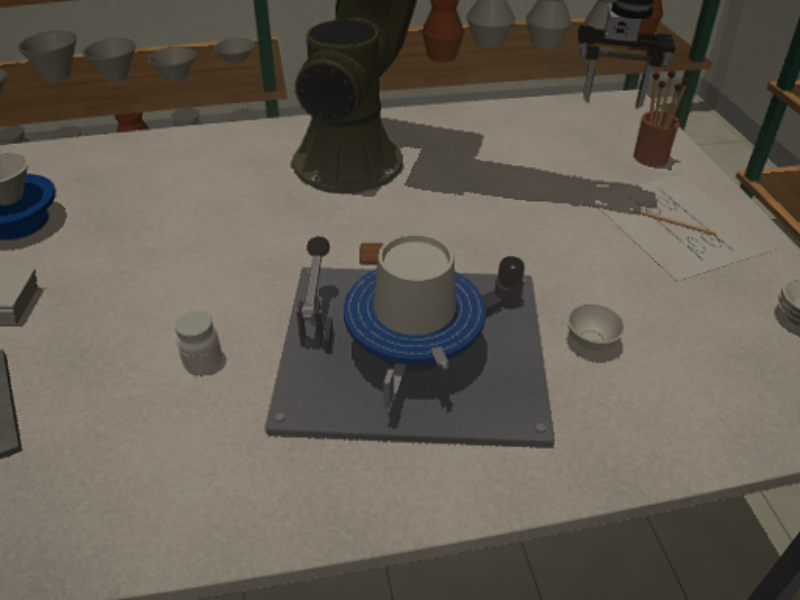

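The top picture shows the wheel at about (389,285) with the pointer tip at about (382,212). The fin is at about (425,210), the knob at (289,330) and the brake pad at (464,377). The scene view agrees with this. Next I'll measure them.

```bash
python3 - <<'E'
from h import *
from scipy.optimize import least_squares
M={}
for n in('top','scene'):
    z=np.load(f'/tmp/{n}.npz'); p,d,K,D,T=[z[k] for k in('p','d','K','D','T')]; M[n]=(p,d,K,D,T)
p,d,K,D,T=M['top']; C=cloud(d,K,D,T)
hsv=cv2.cvtColor(p,cv2.COLOR_BGR2HSV)
b=cv2.inRange(hsv,(100,120,40),(130,255,255)); b[:, :180]=0; b[:, 320:]=0
c=max(cv2.findContours(b,0,2)[0],key=cv2.contourArea)
h=cv2.convexHull(c).reshape(-1,2); W=onz(h,.104,K,D,T)[:,:2]
r=least_squares(lambda q:np.hypot(*(W-q[:2]).T)-q[2],[.45,0,.11],loss='soft_l1',f_scale=.002).x
print('wheel',r)
ctr=r[:2]
# plate: depth height .01-.03
m=((C[...,2]>.008)&(C[...,2]<.03)&(np.hypot(C[...,0]-ctr[0],C[...,1]-ctr[1])<.32)).astype(np.uint8)
m=cv2.morphologyEx(m,cv2.MORPH_OPEN,np.ones((5,5)))
c=max(cv2.findContours(m,0,2)[0],key=cv2.contourArea).reshape(-1,2)
P=onz(c,.018,K,D,T)[:,:2].astype(np.float32)
rect=cv2.minAreaRect(P); print('plate',rect)
bx=cv2.boxPoints(rect)
for cand in (rect[2],rect[2]-90,rect[2]+90):
    if abs(cand)<30: yaw=np.deg2rad(cand)
R=np.array([[np.cos(yaw),-np.sin(yaw)],[np.sin(yaw),np.cos(yaw)]])
o=np.array(rect[0])-R@[-.005,0]; print('yaw',yaw,'origin from plate',o)
kn=o+R@[-.12,.16]; pad=o+R@[-.13,-.165]; print('pred knob',kn,'pad',pad)
# blobs by height within dark mask
V=hsv[...,2]
for nm,q,zt in(('knob',kn,.1),('pad',pad,.12)):
    for cn in M:
        p2,d2,K2,D2,T2=M[cn]; C2=cloud(d2,K2,D2,T2); 
        mk=(np.hypot(C2[...,0]-q[0],C2[...,1]-q[1])<.035)&(abs(C2[...,2]-zt)<.008)
        mk&=cv2.cvtColor(p2,cv2.COLOR_BGR2GRAY)<70
        X=C2[mk]; 
        if len(X)>5:
            v,u=np.nonzero(mk); (cx,cy),rr=cv2.minEnclosingCircle(np.c_[u,v].astype(np.float32))
            print(nm,cn,len(X),X.mean(0),np.ptp(X,axis=0),onz([(cx,cy)],zt,K2,D2,T2),rr)
# pointer/fin: polar
for cn in M:
    p2,d2,K2,D2,T2=M[cn]; C2=cloud(d2,K2,D2,T2); dx=C2[...,:2]-ctr
    rad=np.hypot(*np.moveaxis(dx,-1,0)); th=np.arctan2(dx[...,1],dx[...,0])-yaw
    for a,bb in((.115,.14),(.14,.175)):
        mk=(rad>a)&(rad<bb)&(C2[...,2]>.095)&(C2[...,2]<.125)&(abs(th)<1.2)
        t=np.sort(th[mk]); print(cn,a,np.round(t,2)[:60], C2[mk][:,2].mean() if mk.any() else '')
im=p[110:270,160:340]; cv2.imwrite('pics/top_crop.png',cv2.convertScaleAbs(cv2.resize(im,(800,711),interpolation=2)[:600],alpha=1.8))
p2=M['scene'][0]; cv2.imwrite('pics/sc_crop.png',cv2.convertScaleAbs(cv2.resize(p2[205:265,225:305],(800,600),interpolation=2),alpha=1.5))
E
```

```text
wheel [0.60937408 0.02180277 0.10778647]
plate ((0.6048979759216309, 0.023435473442077637), (0.41995662450790405, 0.36649641394615173), 76.10436248779297)
yaw -0.24252462625164645 origin from plate [0.60975165 0.0222347 ]
pred knob [0.53168814 0.20637076] pad [ 0.4439307 -0.1067165]
knob top 169 [0.5323303  0.20575117 0.0997917 ] [0.03910532 0.04141338 0.01309709] [[0.53224735 0.20533646 0.1       ]] 7.593062877655029
knob scene 141 [0.53364473 0.20395221 0.098545  ] [0.04363009 0.03814418 0.01146436] [[0.53733822 0.20337267 0.1       ]] 7.6656012535095215
pad top 157 [ 0.44837438 -0.10707546  0.12048162] [0.03497149 0.03787558 0.01303536] [[ 0.44815481 -0.10696983  0.12      ]] 7.078481197357178
pad scene 129 [ 0.44887771 -0.10753827  0.11913033] [0.03589523 0.03483744 0.01131741] [[ 0.45189568 -0.10770967  0.12      ]] 6.820932865142822
top 0.115 [0.29 0.29 0.31 0.31 0.31 0.31 0.31 0.32 0.33 0.33 0.33 0.33 0.33 0.34
 0.34 0.34 0.35 0.35 0.35 0.35 0.36 0.36 0.36 0.36 0.37 0.37 0.37 0.38
 0.38 0.38 0.4  0.4  0.4  0.41 0.41 0.42] 0.1096840823237725
top 0.14 [-0.23 -0.23 -0.23 -0.23 -0
[... 203 characters left out ...]
ene 0.115 [0.28 0.28 0.29 0.29 0.29 0.3  0.3  0.3  0.31 0.31 0.31 0.31 0.31 0.32
 0.32 0.32 0.33 0.33 0.33 0.33 0.33 0.34 0.34 0.34 0.34 0.34 0.34 0.34
 0.35 0.35 0.35 0.35 0.36 0.36 0.36 0.36 0.37 0.37 0.37 0.37 0.37 0.37
 0.38 0.38 0.38 0.38 0.38 0.39 0.4  0.4  0.4  0.42 0.42 0.42] 0.10782980342749819
scene 0.14 [-0.23 -0.23 -0.23 -0.23 -0.22 -0.22 -0.22 -0.22 -0.22 -0.22 -0.22 -0.22
 -0.22 -0.22 -0.22 -0.21 -0.21 -0.21 -0.21 -0.21 -0.21 -0.21 -0.21 -0.2
 -0.2  -0.2  -0.2  -0.2  -0.2  -0.2  -0.2  -0.2  -0.2  -0.19 -0.19 -0.19
 -0.19 -0.19 -0.19 -0.19 -0.19 -0.19 -0.19 -0.19 -0.18 -0.18 -0.18 -0.18
 -0.18 -0.18 -0.18 -0.18 -0.18 -0.18 -0.18 -0.18 -0.18 -0.18 -0.18 -0.18] 0.10663512765127202
```

View pics/top_crop.png

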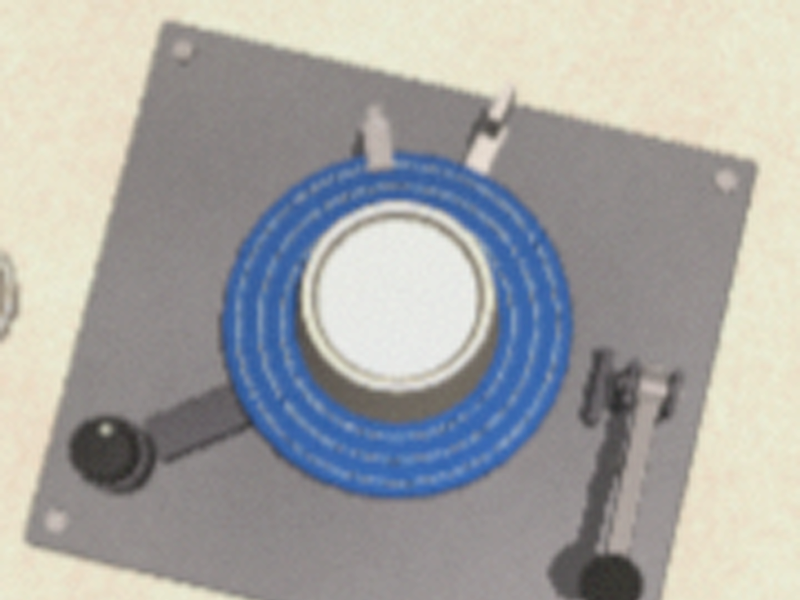

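View pics/sc_crop.png

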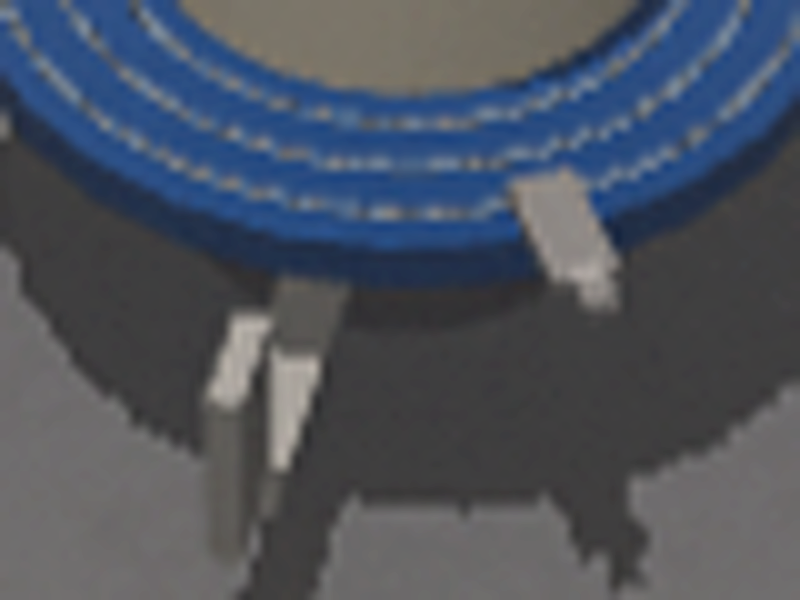

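The pointer bears about 0.35 rad and the fin about -0.20 rad, so the wheel has to turn about 0.55 rad, or about 2.2 rad of knob. The crops confirm the geometry: in the top crop the pointer is at (377,110) and the fin at (508,95). I'm moving above the knob with joint 6 wound back.

{"op": "arm_command", "data": {
  "plan": [
    [[-416, -160, 0, 0, 0, -0.333, -1], [-416, -160, 0, 0, 0, -0.333, -1], [-416, -160, 0, 0, 0, -0.333, -1], [-416, -160, 0, 0, 0, -0.333, -1], [-416, -160, 0, 0, 0, -0.333, -1], [-416, -160, 0, 0, 0, -0.333, -1], [-416, -160, 0, 0, 0, -0.333, -1], [-416, -160, 0, 0, 0, -0.333, -1], [-416, -160, 0, 0, 0, -0.333, -1], [-416, -160, 0, 0, 0, -0.333, -1], [-416, -160, 0, 0, 0, -0.333, -1], [-416, -160, 0, 0, 0, -0.333, -1]]
  ],
  "squeeze": 25
}}

```text
time_s: 1.3
ee_pos: [0.5313, 0.206, 0.2053]
eef_rot: [3.142, -0.001, 3.09]
force: [-0.6, 0.5, 0.3]
grip_width: 0.0939
grip_force: 0.0
```

{"op": "arm_command", "data": {
  "plan": [
    [[-1, 0, 45, 0, 0, 0, -1], [-1, 0, 90, 0, 0, 0, -1], [-1, 0, 120, 0, 0, 0, -1], [-1, 0, 138, 0, 0, 0, -1], [-1, 0, 138, 0, 0, 0, -1], [-1, 0, 138, 0, 0, 0, 1], [-1, 0, 138, 0, 0, 0, 1], [-1, 0, 138, 0, 0, 0, 1], [-1, 0, 138, 0, 0, 0, 1], [-1, 0, 138, 0, 0, 0, 1], [-1, 0, 138, 0, 0, 0, 1], [-1, 0, 138, 0, 0, 0, 1]]
  ]
}}

```text
time_s: 2.5
ee_pos: [0.533, 0.2052, 0.0675]
eef_rot: [3.142, -0.0, 3.09]
force: [0.1, -0.2, -0.7]
grip_width: 0.0413
grip_force: 0.0
```

```bash
python3 -c "
from h import *
o=ctrl.get_obs();print(o['qpos'],o['ee_pos'],o['grip_width'],o['grip_force'],o['force'])"
```

```text
[ 3.03431684e-01  4.93797264e-01  1.59362284e+00  1.81998431e-05
  1.05418294e+00 -1.21547524e+00] [0.53297715 0.20523185 0.06748616] 0.041250277696478904 0.0 [ 0.0647775  -0.15306794 -0.67528281]
```

{"op": "arm_command", "data": {
  "plan": [
    [[0, 0, 0, 0, 0, 0, 1], [0, 0, 0, 0, 0, 0, 1], [0, 0, 0, 0, 0, 0, 1], [0, 0, 0, 0, 0, 0, 1]]
  ]
}}

```text
time_s: 2.9
ee_pos: [0.533, 0.2049, 0.0675]
eef_rot: [-3.141, -0.0, 3.09]
force: [-0.3, -4.5, 3.2]
grip_width: 0.0398
grip_force: 25.0
```

{"op": "arm_command", "data": {
  "plan": [
    [[0, 0, 0, 0, 0, 0.1, 1], [0, 0, 0, 0, 0, 0.2, 1], [0, 0, 0, 0, 0, 0.3, 1], [0, 0, 0, 0, 0, 0.4, 1], [0, 0, 0, 0, 0, 0.5, 1], [0, 0, 0, 0, 0, 0.6, 1], [0, 0, 0, 0, 0, 0.7, 1], [0, 0, 0, 0, 0, 0.8, 1], [0, 0, 0, 0, 0, 0.9, 1], [0, 0, 0, 0, 0, 1.0, 1], [0, 0, 0, 0, 0, 1.1, 1], [0, 0, 0, 0, 0, 1.1, 1]]
  ]
}}

```text
time_s: 4.1
ee_pos: [0.5316, 0.2031, 0.0674]
eef_rot: [-3.136, 0.002, 1.986]
force: [-13.5, -20.4, 12.5]
grip_width: 0.0395
grip_force: 25.0
```

{"op": "arm_command", "data": {
  "plan": [
    [[0, 0, 0, 0, 0, 0.1, 1], [0, 0, 0, 0, 0, 0.2, 1], [0, 0, 0, 0, 0, 0.3, 1], [0, 0, 0, 0, 0, 0.4, 1], [0, 0, 0, 0, 0, 0.5, 1], [0, 0, 0, 0, 0, 0.6, 1], [0, 0, 0, 0, 0, 0.7, 1], [0, 0, 0, 0, 0, 0.8, 1], [0, 0, 0, 0, 0, 0.9, 1], [0, 0, 0, 0, 0, 1.0, 1], [0, 0, 0, 0, 0, 1.05, 1], [0, 0, 0, 0, 0, 1.05, 1]]
  ]
}}

```text
time_s: 5.3
ee_pos: [0.5301, 0.2043, 0.0673]
eef_rot: [-3.137, 0.006, 0.938]
force: [-22.9, -12.4, 16.0]
grip_width: 0.0395
grip_force: 25.0
```

```bash
cat > al.py <<'E'
from h import *
ctr=np.array([.6096,.0220]); yaw=-.2425
o=ctrl.get_obs(); print(o['time_s'],o['ee_pos'],o['eef_rot'],o['qpos'][5],o['force'])
for cn in('top','scene'):
    p2,d2,K2,D2,T2=cam(cn); C2=cloud(d2,K2,D2,T2); dx=C2[...,:2]-ctr
    rad=np.hypot(*np.moveaxis(dx,-1,0)); th=np.arctan2(dx[...,1],dx[...,0])-yaw
    for a,bb,n in((.117,.136,'ptr'),(.144,.168,'fin')):
        mk=(rad>a)&(rad<bb)&(C2[...,2]>.1)&(C2[...,2]<.122)&(abs(th)<1.2)
        t=th[mk]; print(cn,n,mk.sum(),(t.min()+t.max())/2,np.median(t),np.ptp(t)) if mk.any() else print(n,'none')
    if cn=='top': cv2.imwrite('pics/a%d.png'%int(o['time_s']*10),cv2.convertScaleAbs(cv2.resize(p2[120:180,220:300],(800,600),interpolation=2),alpha=1.8))
    else: cv2.imwrite('pics/s%d.png'%int(o['time_s']*10),cv2.convertScaleAbs(cv2.resize(p2[205:265,225:305],(800,600),interpolation=2),alpha=1.5))
E
python3 al.py; ls pics
```

```text
5.3 [0.53014978 0.20430017 0.06727374] [-3.13711325  0.00636157  0.93797391] 0.9363680602772109 [-22.90471849 -12.41249666  16.02983062]
top ptr 28 -0.19912390649309478 -0.20625983115960472 0.1238192597481314
top fin 24 -0.20281984094251201 -0.20341611450963565 0.05393755037117515
scene ptr 44 -0.21332090742311863 -0.21064063439720243 0.13206977942111903
scene fin 43 -0.20447984702771302 -0.19948696568147845 0.051495683215137145
a53.png
s53.png
sc_crop.png
scene.png
top.png
top_crop.png
```

View pics/a53.png

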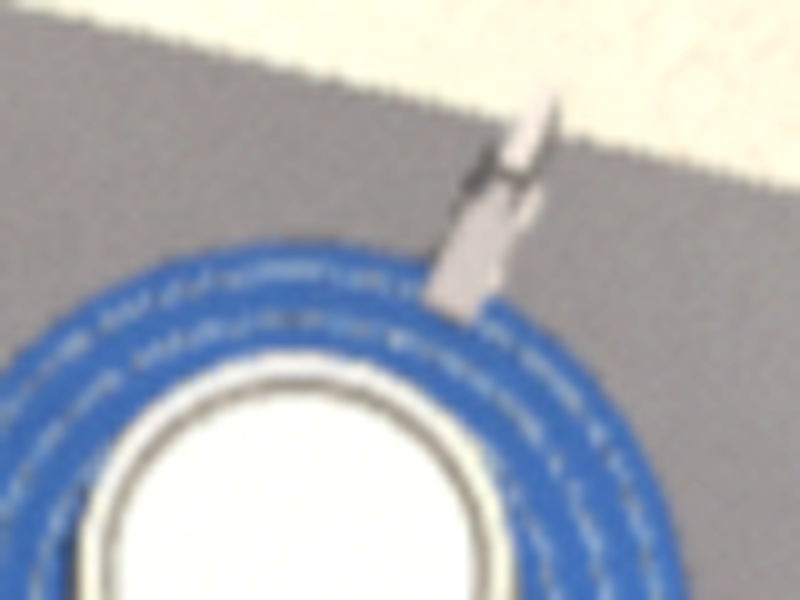

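{"op": "arm_command", "data": {
  "plan": [
    [[0, 0, 0, 0, 0, 0, -1], [0, 0, 0, 0, 0, 0, -1], [0, 0, 0, 0, 0, 0, -1], [0, 0, 0, 0, 0, 0, -1], [0, 0, 0, 0, 0, 0, -1], [0, 0, 0, 0, 0, 0, -1], [0, 0, 0, 0, 0, 0, -1], [0, 0, 0, 0, 0, 0, -1]]
  ]
}}

```text
time_s: 6.2
ee_pos: [0.533, 0.2053, 0.0674]
eef_rot: [3.142, -0.0, 0.94]
force: [0.6, -0.0, -0.9]
grip_width: 0.0938
grip_force: 0.0
```

```bash
python3 al.py; python3 -c "
from h import *
print(ctrl.get_obs()['grip_width'])"
```

```text
6.2 [0.53299378 0.20527307 0.06742736] [ 3.14154624e+00 -1.81129534e-05  9.39810278e-01] 0.9345132576751402 [ 0.57570333 -0.03294921 -0.9192793 ]
top ptr 28 -0.1990608708798235 -0.19999089759421443 0.12308971493586152
top fin 26 -0.2043818943937147 -0.20388472719553125 0.0532437876379907
scene ptr 44 -0.20746874015831512 -0.20258058518493716 0.13069767957176537
scene fin 45 -0.20641777409466114 -0.20389722480979244 0.054886539638899945
0.09402482462744804
```

The pointer stays lined up after release. In the picture its tip at about (510,175) meets the fin at about (535,120). Now I'll lift off and cross to the brake pad with the fingers closed.

{"op": "arm_command", "data": {
  "plan": [
    [[0, 0, -45, 0, 0, 0, -1], [0, 0, -90, 0, 0, 0, -1], [0, 0, -135, 0, 0, 0, -1], [0, 0, -180, 0, 0, 0, -1], [-40, 15, -180, 0, 0, 0, 1], [-85, 32, -180, 0, 0, 0, 1], [-130, 49, -180, 0, 0, 0, 1], [-175, 66, -180, 0, 0, 0, 1], [-220, 83, -180, 0, 0, 0, 1], [-265, 100, -180, 0, 0, 0, 1], [-303, 114, -180, 0, 0, 0, 1], [-303, 114, -180, 0, 0, 0, 1]]
  ]
}}

```text
time_s: 7.5
ee_pos: [0.4451, -0.1101, 0.2476]
eef_rot: [3.141, 0.0, 0.935]
force: [-1.0, -0.3, -0.4]
grip_width: 0.0335
grip_force: 0.0
```

```bash
python3 al.py; python3 - <<'E'
from h import *
o=ctrl.get_obs(); print(o['grip_width'],o['qpos'])
p,d,K,D,T=cam('scene'); C=cloud(d,K,D,T)
mk=(np.hypot(C[...,0]-.447,C[...,1]+.107)<.035)&(abs(C[...,2]-.12)<.01)
print(mk.sum(),C[mk].mean(0))
E
```

```text
7.5 [ 0.44514327 -0.11006975  0.2476351 ] [3.14101778e+00 4.29944780e-04 9.35368744e-01] 0.313582108421197 [-0.97704127 -0.2910144  -0.40321011]
top ptr 29 -0.19910933606607276 -0.20215161964693046 0.12356302159845117
top fin 26 -0.20453118892706237 -0.2044700349171489 0.051471556243191496
scene ptr 45 -0.20769056862760055 -0.20987718863756638 0.1324001775062853
scene fin 46 -0.2057204798656639 -0.20018762199315387 0.05108426993215348
0.025476371729720462 [-3.15444197e-01  6.14819338e-02  1.70333426e+00  1.86704007e-04
  1.37653811e+00  3.17433668e-01]
139 [ 0.44940005 -0.10740856  0.11860629]
```

{"op": "arm_command", "data": {
  "plan": [
    [[0, 0, 40, 0, 0, 0, 1], [0, 0, 80, 0, 0, 0, 1], [0, 0, 105, 0, 0, 0, 1], [0, 0, 118, 0, 0, 0, 1], [0, 0, 118, 0, 0, 0, 1], [0, 0, 118, 0, 0, 0, 1], [0, 0, 118, 0, 0, 0, 1]]
  ],
  "squeeze": 15
}}

```text
time_s: 8.35
ee_pos: [0.4469, -0.1063, 0.1305]
eef_rot: [3.14, -0.001, 0.941]
force: [0.3, 0.0, 0.1]
grip_width: 0.0002
grip_force: 0.0
```

Next, press slowly to TCP z ≈ 0.097, which is 33 mm lower.

{"op": "arm_command", "data": {
  "plan": [
    [[0, 0, 5, 0, 0, 0, 1], [0, 0, 10, 0, 0, 0, 1], [0, 0, 14, 0, 0, 0, 1], [0, 0, 18, 0, 0, 0, 1], [0, 0, 22, 0, 0, 0, 1], [0, 0, 25, 0, 0, 0, 1], [0, 0, 28, 0, 0, 0, 1], [0, 0, 31, 0, 0, 0, 1], [0, 0, 33, 0, 0, 0, 1], [0, 0, 33, 0, 0, 0, 1], [0, 0, 33, 0, 0, 0, 1], [0, 0, 33, 0, 0, 0, 1]]
  ]
}}

```text
time_s: 9.55
ee_pos: [0.4458, -0.1066, 0.0964]
eef_rot: [-3.141, 0.0, 0.94]
force: [-5.7, 1.8, 9.2]
grip_width: 0.0004
grip_force: 4.5
```

```bash
python3 al.py; python3 - <<'E'
from h import *
p,d,K,D,T=cam('scene'); cv2.imwrite('pics/press.png',cv2.convertScaleAbs(cv2.resize(p[130:260,160:333],(798,600),interpolation=2),alpha=1.4))
for cn in('top','scene'):
    p,d,K,D,T=cam(cn); C=cloud(d,K,D,T)
    for r in (.03,.05,.07,.09,.11): # lever top heights from pivot
        q=np.array([.6097,.0222])+np.array([[np.cos(-.2425),-np.sin(-.2425)],[np.sin(-.2425),np.cos(-.2425)]])@[-r,-.165]
        mk=(np.hypot(C[...,0]-q[0],C[...,1]-q[1])<.012)&(C[...,2]>.05)&(C[...,2]<.14)
        print(cn,r,mk.sum(),np.median(C[mk][:,2]) if mk.any() else '')
E
```

```text
9.55 [ 0.44583316 -0.10656159  0.09644492] [-3.14052861e+00  4.15403400e-04  9.39711729e-01] 0.3166163609294072 [-5.68843186  1.79864143  9.23917376]
top ptr 28 -0.20131862116184218 -0.20079471638351765 0.12468605435904656
top fin 26 -0.20360840931584145 -0.20512296559350812 0.053692323161089184
scene ptr 46 -0.21326482026991891 -0.2068075858376747 0.12330481846479141
scene fin 42 -0.2059763651238333 -0.2037306123641177 0.05292024985400917
top 0.03 41 0.08986696169615893
top 0.05 45 0.08952884559844887
top 0.07 3 0.09093638603159437
top 0.09 0 
top 0.11 0 
scene 0.03 41 0.08866752876226158
scene 0.05 43 0.08898550350018175
scene 0.07 37 0.08955123727277503
scene 0.09 28 0.08928759565326055
scene 0.11 109 0.10535245250787995
```

View pics/press.png

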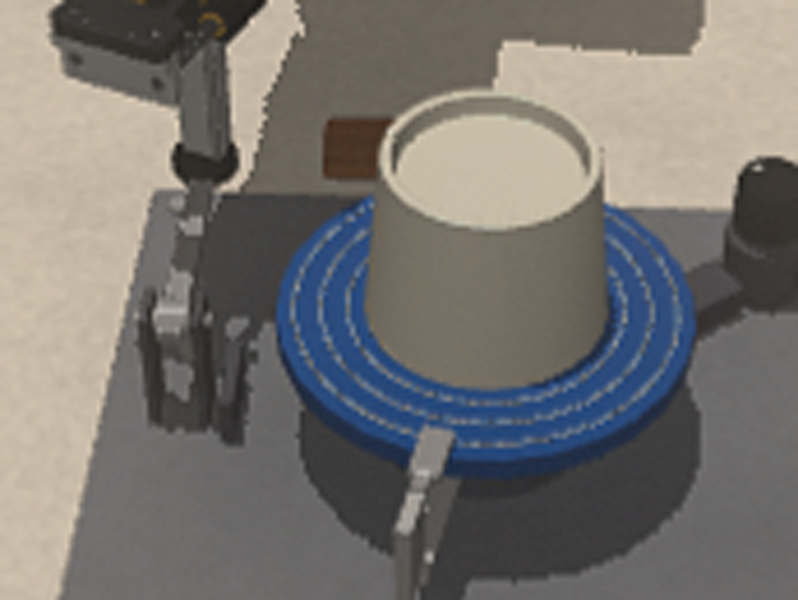

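The fingertips at about (207,145) press the pad. The lever is level, with its top at a flat 89 to 90 mm, and the push is about 9 N. The pointer at (430,460) meets the fin at (410,510). I'll hold for a second and then hand in.

{"op": "arm_command", "data": {
  "plan": [
    [[0, 0, 0, 0, 0, 0, 1], [0, 0, 0, 0, 0, 0, 1], [0, 0, 0, 0, 0, 0, 1], [0, 0, 0, 0, 0, 0, 1], [0, 0, 0, 0, 0, 0, 1], [0, 0, 0, 0, 0, 0, 1], [0, 0, 0, 0, 0, 0, 1], [0, 0, 0, 0, 0, 0, 1]]
  ]
}}

```text
time_s: 10.6
ee_pos: [0.4459, -0.1066, 0.0965]
eef_rot: [-3.141, 0.0, 0.94]
force: [-6.2, 1.8, 8.3]
grip_width: 0.0006
grip_force: 4.5
```

```bash
python3 -c "
from h import *
o=ctrl.get_obs();print(o['ee_pos'],o['force'])
if abs(o['ee_pos'][2]-.097)<.003 and o['force'][2]>6: print(ctrl.hand_in())"
```

```text
[ 0.44585114 -0.10658053  0.09646786] [-6.24703802  1.79763256  8.32135505]
the job is handed in; nothing more can be done
None
```

I handed the job in at about 10.6 s with the pointer lined up with the index fin (within about 1 mm by camera) and the fingertips holding the brake lever level at about 8 N; no verdict came back.

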